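Fit the drill template on the jig's twin pins and bolt it down

TASK

Pick up the drill template and hang it on the cube jig so that both spring pins come up through its two end holes and it lies fully home, flat on the four rest posts; the pins' setting along the jig is not known, so feel for them gently and never force the template against the jig. Then slide the jig's bolt fully home over the template's edge, let go, and leave the drum, the timer and the spare cube where they stand.

Things in the scene. Friction and masses are not known exactly. Their poses are not given: they have to be found in the camera images.
- template: Loose drill template, about 0.35 kg (varies): aluminium plate 70 (x) x 190 (y) x 8 mm (z), two round 13 mm through holes at x = 0, y = -55 and +55 mm, two small 9 mm drill holes, a steel bridge handle on top. Same after a half turn about z. Origin: centre of the plate's underside. It starts flat on the worktop.
- handle (a point): Middle of the template's handle bar, 40 mm above the plate's underside. The bar runs along the template's x: 64 mm long, 12 mm wide (y), 14 mm high, on two posts 10 mm thick at x = -25 and +25 mm, with 25 mm free between bar and plate. Take it from above, fingers closing along y.
- jig: Fixed aluminium jig holding a 50 mm mortar cube (top at z = 65 mm). Origin on the worktop under the cube's middle, z up, y along the row of two pins. Base 14 mm thick, x -105 to +55, y -105 to +105 mm. The bolt tower stands at x -98 to -50, y -54 to -22 mm, up to z = 91 mm. The template goes on with its y along the jig's y, either way round.
- rest_plane (a point): Fixed jig point at x = y = 0, z = 68 mm: level of the tops of its four rest posts (10 mm thick, x = +-26.5, y = +-34 mm), on which the template's underside lies when home. The pins are rigid sideways (up to 60 N) but each is sprung vertically: starts to sink at 2.4 N, 0.4 N more per mm, hard stop 12 mm down; a sunken pin springs up into a hole that comes over it.
- pins_middle (a point): Fixed point of the jig at x = y = 0, z = 94 mm, the level of the free pin tips. Two upright steel pins, 10 mm thick, tips bevelled 1.5 mm to 7.6 mm, stand at jig x = 0, 110 mm apart along y on a common carrier, which is clamped anywhere from -13 to +13 mm off this point along y: NOT reported, must be seen or felt. The template goes home wherever they are.
- bolt (a joint): Travel of the jig's flat steel bolt, m: 0 to 0.003 = drawn back (start), 0.022 = fully home (end stop). Slides along the jig's +x, friction about 2.5 N. Nose 16 mm wide at jig y = -38 mm, underside at z = 78.5 mm, 2.5 mm above a home template's top; nose end at jig x = -47 mm drawn back, -25 mm home, 10 mm over the template's edge.
- bolt_knob (a point): Top of the bolt's round upright knob, on its axis, z = 122.5 mm. Knob 12 mm thick (15 mm at the top), 35 mm tall above the bolt's top face (z = 87.5 mm). Moves with the bolt; at jig x = -86 mm when drawn back. Can be pushed along +x from behind with shut fingers, or gripped.
- steel_drum: Bystander: dark solid steel drum, 49 mm wide, 37 mm high; origin centre of its underside.
- timer: Bystander: white lab timer 62 x 62 x 20 mm; origin centre of its underside.
- spare_cube: Bystander: loose grey mortar cube, 50 mm; origin centre of its underside.
- analytical_balance: Fixed analytical balance with a glass case, standing between the template's place (to its right) and the jig (to its left). Solid: the case is 210 mm wide, 302 mm high, its front glass 70 mm nearer the robot than this origin (middle of the underside); a low console 80 mm high runs 100 mm farther forward. Carry the template round its front or over it.

How it is judged:
On the way:
1. the template is home on the rest posts with both pins through it, the bolt still drawn back (z of template in the frame of jig between 0.065 and 0.0705 m and x of template in the frame of jig between -0.005 and 0.005 m and horizontal distance between template and jig below 0.02 m and angle between the y axis of template and the y axis of jig, either way round below 0.06 rad and angle between template's own z axis and vertical below 0.035 rad and value of joint bolt below 0.008 m), for 0.2 s.
At the end, for the whole second after the job is handed in: Template at rest on the rest posts, both pins through its end holes (underside 65 to 70.5 mm up, within 2 degrees of level, within 5 mm of the jig's middle across and 20 mm overall, y axes within 0.06 rad), and the bolt at least 17 mm forward over its edge (z of template in the frame of jig between 0.065 and 0.0705 m and x of template in the frame of jig between -0.005 and 0.005 m and horizontal distance between template and jig below 0.02 m and angle between the y axis of template and the y axis of jig, either way round below 0.06 rad and angle between template's own z axis and vertical below 0.035 rad and linear speed of template below 0.02 m/s and value of joint bolt above 0.017 m); the robot touches nothing.
It fails at once if the template is forced against the jig (over 35 N between them) (contact force between template and jig above 35 N).
It fails at once if a bystander (drum, timer or spare cube) is moved by more than 30 mm (distance of any of steel_drum, timer, spare_cube from where it was at the start of the episode above 0.03 m).
It also fails if it takes over 64 s, if anything falls off the work surface, if the arm or the gripper's body presses on something with over 40 N, if the wrist force passes 120 N, or if a joint passes its speed limit or range.

ROBOT

A 6-joint arm with a two-finger parallel gripper is mounted at the origin on a cart in front of the work surface, level with it; the furniture and walls round the work are solid. World frame = base frame: x ahead of the robot, y to its left, z up, the work surface at z = 0. Lengths are in m, angles in rad, forces in N, time in s.
With the tool pointing down it reaches from about 0.35 to 0.775 m from the base axis. Payload 5.5 kg.
Tool frame: the origin (TCP) lies at the very end of the fingers, on their centre line; the grasp point (between the pads) lies 19 mm behind it (grip_point_offset is the distance from the TCP to the grasp point, in m); z points along the fingers, y is the direction in which the jaws open and shut (so a half turn about z gives the same grasp; the last joint's range is limited). The gripper opens to 85 mm and grips with 20 to 120 N. Pads are 22 mm wide; open, the fingers measure 114 mm over their backs; the gripper's body (76 mm by 85 mm) begins 54 mm behind the grasp point. The pads swing forward as they close: fully open they stand 13 mm farther back than shut.
Start: joints at [-1.355, 0.313, 0.046, 1.304, 0, 1.431], TCP at [0.2, -0.539, 0.231] pointing down, gripper open.
Joint ranges: [-2.76, 2.76], [-0.86, 1.69], [-1.03, 1.26], [-2.2, 2.34], [-1.47, 1.5], [-3.14, 3.14]. Speed limits (rad/s): [2.57, 2.57, 3.14, 3.14, 3.14, 3.14].

INTERFACE

Orientations are given as a unit quaternion [w, x, y, z].
In Python, from workcell import * gives the robot as it stands.
- The arm moves only by the shell command python3 -m crank 'ROWS' [OPENING] [FORCE]. ROWS is a JSON object of lists of equal length, an entry for each row: "travel": the shift along the tool's x, y, z in units of 40 mm (1.0 is 40 mm), a list of three; "turn": the turn about the tool's z in rad. In form: {"travel": [[x, y, z], ...], "turn": [turn, ...]}. A call has 1 to 5 rows; each row is the pose to reach, as a shift and turn from the pose commanded when the call began, along the tool's axes at that moment; what a row does not reach only later rows make up. A row lasts 1/12 s, in which the tool goes at most 41.7 mm and 7.16 degrees, less where a joint would pass 70% of its speed; a pose out of reach is approached as far as the arm can. A call with a gripper value outside its range is refused whole. OPENING is the finger opening in mm, from 0 to 85.4, set as the call begins (- or left out, the last holds). The fingers move at their own pace and stop on an object; FORCE is the grip in N (left out, the last holds). Time passes only in rows, so rows that repeat a pose let the fingers close. It gives the time, the measured TCP pose, the force and the opening at its end, in the units of the state.
- get_state(): the state, without advancing time (a new reading comes with each control period).
- read_camera(name): name is "scene" or "top" or "wrist"; returns a dict with "image" (480x640x3 uint8, red, green, blue), "K" (3x3 intrinsics, pixels), "k1" (the pictures are not rectified: a ray, as slopes to the right and down, at radius r is drawn at 1 + k1 r^2 times it, then the intrinsics apply), "R" (3x3) and "t" (3): a world point X has camera coordinates R X + t. Camera axes: x right, y down, z forward; pixel columns grow to the right and rows downward; lengths in m; the calibration is good to about 2 mm. A picture is of the moment at which its call begins. There is no depth.
- hand_in(): hands the job in, once; it reports no verdict.
The state is a dict: "clock": time; "joint_pos": joint angles; "qvel": joint speeds; "tau": joint torques, N m; "tcp_pos": TCP position; "orientation": TCP orientation; "wrist_force": force on the tool from outside, world axes, zero at the start; "ft_torque": the same for the moment, N m; "finger_gap": finger opening in m.
Only numpy, scipy, OpenCV 4.12 (cv2) and the standard library are available. Lean on these libraries where they do the work, as an engineer would, in place of code of your own. Each camera call takes 0.05 s, during which the arm holds its last target. There are 200 camera calls.

## Working session

There is one attempt and no reset: what is moved stays moved. The work goes in short steps, Python scripts to look and compute and a shell command to move; the robot and the scene stay as the last step left them, time stands still between calls to the robot, and variables do not carry over. Pictures are saved under pics/ and viewed, about 8 in all and at most 12, crops included, and the job is handed in when it is done.

```bash
mkdir -p pics && ls && python3 - <<'E'
from workcell import *
import cv2,numpy as np
print(get_state())
for n in ("scene","top"):
    c=read_camera(n); cv2.imwrite(f"pics/{n}0.png",c["image"][:,:,::-1])
    print(n,c["K"].tolist() if hasattr(c["K"],'tolist') else c["K"],c["k1"],np.array(c["R"]).round(4).tolist(),np.array(c["t"]).tolist())
E
```

```text
pics
{'clock': 0.0, 'joint_pos': array([-1.35456388e+00,  3.14004734e-01,  4.49890559e-02,  1.30355898e+00,
       -5.50849239e-06,  1.43122190e+00]), 'qvel': array([-0.00021763,  0.00031989, -0.00069165, -0.00133675, -0.00042262,
       -0.00060329]), 'tau': array([ 4.32401539e-04, -4.80624533e+01,  2.98533279e+01,  1.92761229e-02,
       -1.54839768e-04, -5.78972475e-06]), 'tcp_pos': array([ 0.20019679, -0.53850237,  0.23041049]), 'orientation': array([-8.88404855e-04,  9.84216488e-01,  1.76966421e-01, -3.68246346e-05]), 'wrist_force': array([ 0.17340287, -0.01755754,  0.29144351]), 'ft_torque': array([-0.05716711, -0.00062909, -0.00301033]), 'finger_gap': 0.0856789091879127}
scene [[446.00879210760917, 0.0, 328.6394907286837], [0.0, 446.00879210760917, 236.64148093425123], [0.0, 0.0, 1.0]] -0.07522414798630529 [[-0.5193, -0.8546, -0.0052], [-0.5565, 0.3427, -0.7568], [0.6486, -0.3901, -0.6536]] [0.27669555427019465, 0.37668671656348757, 0.968562585113013]
top [[503.9688805818289, 0.0, 313.0195039952082], [0.0, 503.9688805818289, 242.33130488594648], [0.0, 0.0, 1.0]] -0.052967559759728736 [[0.0078, -1.0, 0.0009], [-0.9867, -0.0079, -0.1621], [0.1621, 0.0003, -0.9868]] [0.007900444500030909, 0.5503465694549609, 1.1260347127801276]
```

View pics/top0.png

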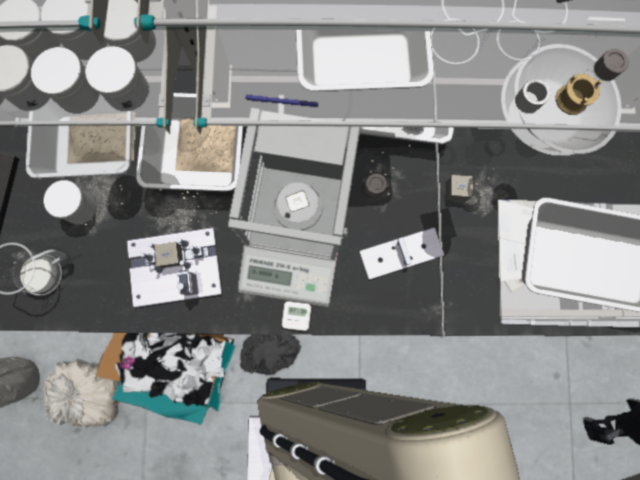

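View pics/scene0.png

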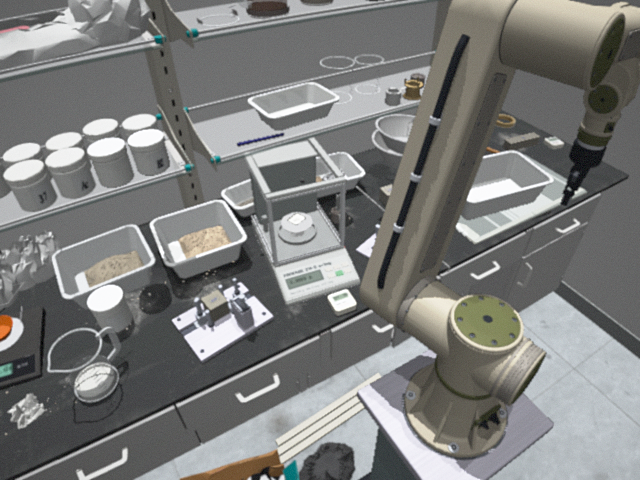

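The top view shows the template at about (401,253), the jig at (175,265) with its tower on the robot side at (188,285), the drum at (376,184), the spare cube at (461,187) and the timer at (296,316). I'll enlarge the jig and the template next.

```bash
cat > h.py <<'E'
from workcell import *
import numpy as np, cv2
def cam(n):
    c=read_camera(n); return c
def dist(c): return np.array([c["k1"],0,0,0,0],float)
def px2w(c,uv,z):
    uv=np.array(uv,float).reshape(-1,1,2); K=np.array(c["K"]);R=np.array(c["R"]);t=np.array(c["t"])
    n=cv2.undistortPoints(uv,K,dist(c)).reshape(-1,2)
    d=np.c_[n,np.ones(len(n))]@R; o=-R.T@t
    return o+d*((np.broadcast_to(z,len(n))-o[2])/d[:,2])[:,None]
def w2px(c,X):
    return cv2.projectPoints(np.array(X,float).reshape(-1,1,3),cv2.Rodrigues(np.array(c["R"]))[0],np.array(c["t"],float),np.array(c["K"]),dist(c))[0].reshape(-1,2)
def crop(c,x0,y0,w,h,s,name):
    im=c["image"][y0:y0+h,x0:x0+w,::-1]
    im=cv2.resize(im,None,fx=s,fy=s,interpolation=cv2.INTER_CUBIC)
    for k in range((-x0)%10,w,10): cv2.putText(im,str(x0+k),(k*s,10),0,.35,(0,0,255),1); cv2.line(im,(k*s,12),(k*s,18),(0,0,255),1)
    for k in range((-y0)%10,h,10): cv2.putText(im,str(y0+k),(0,k*s),0,.35,(0,0,255),1); cv2.line(im,(22,k*s),(28,k*s),(0,0,255),1)
    cv2.imwrite("pics/"+name,im)
E
python3 - <<'E'
from h import *
c=cam("top")
crop(c,120,222,110,85,7,"jig1.png")
crop(c,350,222,100,62,8,"tpl1.png")
E
```

```text
(no output)
```

View pics/jig1.png

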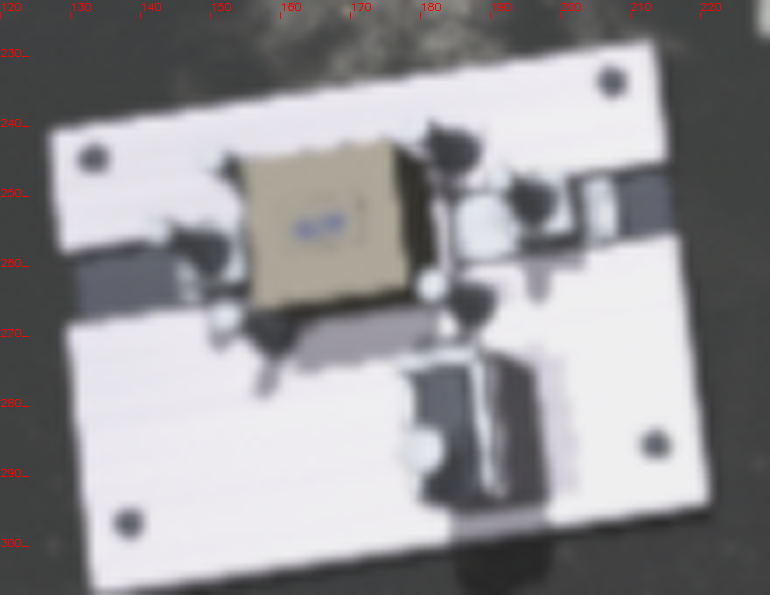

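View pics/tpl1.png

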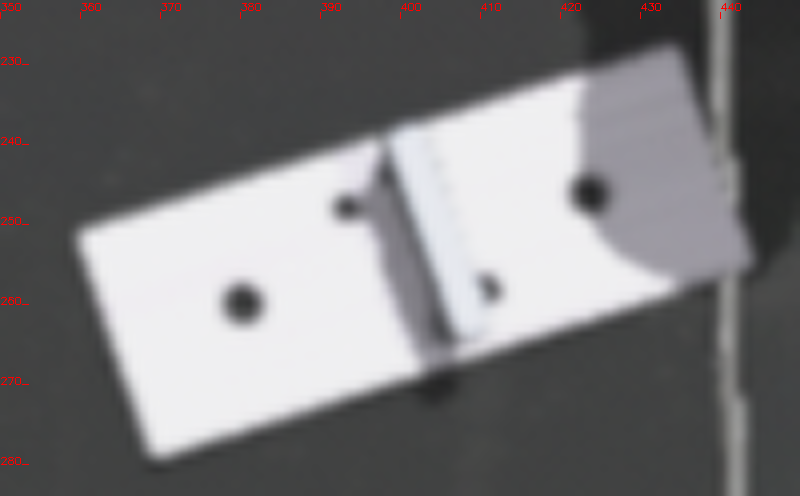

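```bash
cat >> h.py <<'E'
def fit(P,Q): # 2D rigid P(local)->Q(world)
    P=np.array(P,float);Q=np.array(Q,float);p=P.mean(0);q=Q.mean(0)
    H=(P-p).T@(Q-q);a=np.arctan2(H[0,1]-H[1,0],H[0,0]+H[1,1])
    R=np.array([[np.cos(a),-np.sin(a)],[np.sin(a),np.cos(a)]]);return a,q-R@p,R,(P@R.T+(q-R@p)-Q)
E
python3 - <<'E'
from h import *
c=cam("top")
W=px2w(c,[(127.1,240.9),(213.3,227.7),(221.1,294.1),(133.3,306.6)],.014)[:,:2]
a,t,R,e=fit([(.055,.105),(.055,-.105),(-.105,-.105),(-.105,.105)],W); print("jig",a,t,e.round(4).tolist())
J=lambda x,y,z:np.r_[R@[x,y]+t,z]
p=lambda n,X:print(n,w2px(c,X).round(1).tolist(), ((w2px(c,X)-[120,222])*7).round().tolist())
for s in(-.013,0,.013): p(f"pins tip {s} +,-,base",[J(0,.055+s,.094),J(0,-.055+s,.094),J(0,.055+s,.014),J(0,-.055+s,.014)])
p("posts top",[J(x,y,.068) for x in(-.0265,.0265) for y in(-.034,.034)])
p("cube corners",[J(x,y,.065) for x in(-.025,.025) for y in(-.025,.025)])
p("knob",[J(-.086,-.038,.1225)])
W=px2w(c,[(359.75,251),(434.75,227.25),(444.25,255),(369.4,279.4)],.008)[:,:2]
a2,t2,R2,e=fit([(.035,.095),(.035,-.095),(-.035,-.095),(-.035,.095)],W); print("tpl",a2,t2,e.round(4).tolist())
print("holes",px2w(c,[(380.25,259.9),(423.75,246.1)],.008), "exp",R2@[0,.055]+t2,R2@[0,-.055]+t2)
p2=w2px(c,[np.r_[R2@[x,0]+t2,.047] for x in(-.032,.032)]);print("bar",(p2-[350,222])*8)
print("bystanders drum,cube,timer,",px2w(c,[(376,178),(461,184),(296,312)],[.037,.05,.02]))
print("balance console front corners",px2w(c,[(240,290),(330,304)],.08))
s=get_state(); o=s["orientation"]; print(s["clock"])
from scipy.spatial.transform import Rotation as Ro
print(Ro.from_quat(np.r_[o[1:],o[0]]).as_matrix().round(3))
E
```

```text
jig 0.15658105472715997 [0.51801426 0.34702875] [[0.0007, 0.0002], [-0.0003, -0.0001], [0.0004, -0.0004], [-0.0008, 0.0003]]
pins tip -0.013 +,-,base [[144.1, 254.6], [192.8, 247.4], [155.1, 259.2], [200.7, 252.5]] [[168.0, 228.0], [510.0, 178.0], [246.0, 261.0], [565.0, 214.0]]
pins tip 0 +,-,base [[138.3, 255.5], [187.0, 248.3], [149.7, 260.0], [195.3, 253.3]] [[128.0, 234.0], [469.0, 184.0], [208.0, 266.0], [527.0, 219.0]]
pins tip 0.013 +,-,base [[132.6, 256.3], [181.3, 249.1], [144.3, 260.8], [189.9, 254.1]] [[88.0, 240.0], [429.0, 190.0], [170.0, 272.0], [489.0, 225.0]]
posts top [[182.0, 262.7], [152.4, 267.1], [179.5, 240.0], [150.2, 244.3]] [[434.0, 285.0], [227.0, 316.0], [417.0, 126.0], [211.0, 156.0]]
cube corners [[178.3, 262.8], [156.6, 266.0], [176.0, 241.4], [154.5, 244.6]] [[408.0, 286.0], [256.0, 308.0], [392.0, 136.0], [242.0, 158.0]]
knob [[180.3, 286.6]] [[422.0, 452.0]]
tpl 0.3165962007242392 [ 0.53204728 -0.20152973] [[-0.0005, -0.0007], [-0.0007, 0.0008], [0.0003, -0.0002], [0.0009, -0.0]]
holes [[ 0.51511355 -0.14852578  0.008     ]
 [ 0.54927319 -0.2537063   0.008     ]] exp [ 0.51492393 -0.1492632 ] [ 0.54917064 -0.25379627]
bar [[478.25673909 333.87045513]
 [405.20619896 125.6272422 ]]
bystanders drum,cube,timer, [[ 0.70881792 -0.13729309  0.037     ]
 [ 0.69240585 -0.33759062  0.05      ]
 [ 0.39002706  0.05050673  0.02      ]]
balance console front corners [[ 0.4358958   0.17360075  0.08      ]
 [ 0.40666893 -0.02638073  0.08      ]]
0.2
[[ 0.937  0.348 -0.   ]
 [ 0.348 -0.937  0.001]
 [ 0.    -0.001 -1.   ]]
```

The jig and template fits close to under 1 mm, and the cube, post and knob projections land on the picture. The bright pin tips at crop (160,231) and (499,177) put the pin carrier at about -10 mm in jig y. The last joint's range requires the half-turned grasp, so I'll turn first.

```bash
cat > go.py <<'E'
# usage: go.py x y z psi  -> travel (units) and turn still needed from the present pose
from h import *
import sys
from scipy.spatial.transform import Rotation as Ro
s=get_state();o=s["orientation"];M=Ro.from_quat(np.r_[o[1:],o[0]]).as_matrix()
psi=np.arctan2(M[1,0],M[0,0])
print("clk",round(s["clock"],2),"tcp",s["tcp_pos"].round(4),"psi",round(psi,4),"tilt",M[:,2].round(3),"F",s["wrist_force"].round(2),"gap",round(s["finger_gap"],4),"j",s["joint_pos"].round(2))
if len(sys.argv)>4:
    x,y,z,p=map(float,sys.argv[1:])
    print("travel",(M.T@(np.array([x,y,z])-s["tcp_pos"])/.04).round(3),"turn",round((psi-p+np.pi)%(2*np.pi)-np.pi,4))
E
Z='[[0,0,0],[0,0,0],[0,0,0],[0,0,0],[0,0,0]]'
for i in 1; do
python3 -m crank '{"travel":[[0,0,0],[0,0,0],[0,0,0],[0,0,0],[0,0,0]],"turn":[-0.12,-0.24,-0.36,-0.48,-0.6]}' 50
python3 -m crank '{"travel":[[0,0,0],[0,0,0],[0,0,0],[0,0,0],[0,0,0]],"turn":[-0.12,-0.24,-0.36,-0.48,-0.6]}'
python3 -m crank '{"travel":[[0,0,0],[0,0,0],[0,0,0],[0,0,0],[0,0,0]],"turn":[-0.12,-0.24,-0.36,-0.48,-0.6]}'
python3 -m crank '{"travel":[[0,0,0],[0,0,0],[0,0,0],[0,0,0],[0,0,0]],"turn":[-0.12,-0.24,-0.36,-0.48,-0.6]}'
python3 -m crank '{"travel":[[0,0,0],[0,0,0],[0,0,0],[0,0,0],[0,0,0]],"turn":[-0.12,-0.24,-0.36,-0.48,-0.6]}'
python3 -m crank '{"travel":[[0,0,0],[0,0,0],[0,0,0]],"turn":[-0.1,-0.1,-0.1]}'
done
python3 go.py 0.532 -0.2015 0.2 -2.825
```

```text
clock: 0.62
tcp_pos: [0.2003, -0.5389, 0.2311]
orientation: [-0.0, 0.887, 0.463, 0.0]
wrist_force: [0.9, -0.6, 0.5]
finger_gap: 0.0499
clock: 1.03
tcp_pos: [0.2002, -0.5389, 0.2311]
orientation: [-0.0, 0.71, 0.704, 0.0]
wrist_force: [1.2, -0.1, -0.6]
finger_gap: 0.0499
clock: 1.45
tcp_pos: [0.2002, -0.5389, 0.2311]
orientation: [-0.0, 0.471, 0.882, 0.0]
wrist_force: [0.2, -0.4, 0.0]
finger_gap: 0.0501
clock: 1.87
tcp_pos: [0.2002, -0.5389, 0.231]
orientation: [-0.0, 0.189, 0.982, 0.0]
wrist_force: [-0.8, -0.1, 0.3]
finger_gap: 0.0501
clock: 2.28
tcp_pos: [0.2002, -0.5389, 0.2311]
orientation: [-0.0, -0.11, 0.994, 0.0]
wrist_force: [-0.2, -0.2, -0.0]
finger_gap: 0.0499
clock: 2.53
tcp_pos: [0.2003, -0.5389, 0.2311]
orientation: [-0.0, -0.155, 0.988, 0.0]
wrist_force: [0.1, 0.4, 0.3]
finger_gap: 0.05
clk 2.53 tcp [ 0.2003 -0.5389  0.2311] psi -2.8302 tilt [-0.  0. -1.] F [0.14 0.42 0.32] gap 0.05 j [-1.35  0.31  0.05  1.3  -0.   -1.67]
travel [-10.479   5.488   0.78 ] turn -0.0052
```

```bash
python3 -m crank '{"travel":[[-0.7,0.366,0.05],[-1.4,0.732,0.1],[-2.1,1.098,0.15],[-2.8,1.464,0.2],[-3.493,1.829,0.26]],"turn":[0,0,0,0,-0.005]}' >/dev/null
python3 -m crank '{"travel":[[-0.7,0.366,0.05],[-1.4,0.732,0.1],[-2.1,1.098,0.15],[-2.8,1.464,0.2],[-3.493,1.829,0.26]],"turn":[0,0,0,0,0]}' >/dev/null
python3 -m crank '{"travel":[[-0.7,0.366,0.05],[-1.4,0.732,0.1],[-2.1,1.098,0.15],[-2.8,1.464,0.2],[-3.493,1.829,0.26]],"turn":[0,0,0,0,0]}' >/dev/null
python3 -m crank '{"travel":[[0,0,0],[0,0,0]],"turn":[0,0]}'
python3 go.py 0.532 -0.2015 0.021 -2.825
python3 - <<'E'
from h import *
c=cam("wrist"); cv2.imwrite("pics/w1.png",c["image"][:,:,::-1])
a,t=.3166,np.array([.532,-.2015]);R=np.array([[np.cos(a),-np.sin(a)],[np.sin(a),np.cos(a)]])
J=lambda x,y,z:np.r_[R@[x,y]+t,z]
print(w2px(c,[J(0,.055,.008),J(0,-.055,.008),J(.032,0,.047),J(-.032,0,.047),J(.035,.095,.008),J(-.035,.095,.008)]).round())
E
```

```text
clock: 3.95
tcp_pos: [0.5306, -0.1983, 0.1996]
orientation: [-0.0, -0.159, 0.987, 0.0]
wrist_force: [-0.2, -0.6, -0.5]
finger_gap: 0.0504
clk 3.95 tcp [ 0.5306 -0.1983  0.1996] psi -2.8213 tilt [-0.001  0.    -1.   ] F [-0.23 -0.62 -0.47] gap 0.0504 j [-0.5   0.31 -0.04  1.22 -0.   -0.82]
travel [-0.011 -0.088  4.466] turn 0.0037
[[374. 208.]
 [253. 208.]
 [313. 256.]
 [313. 179.]
 [415. 245.]
 [420. 170.]]
```

View pics/w1.png

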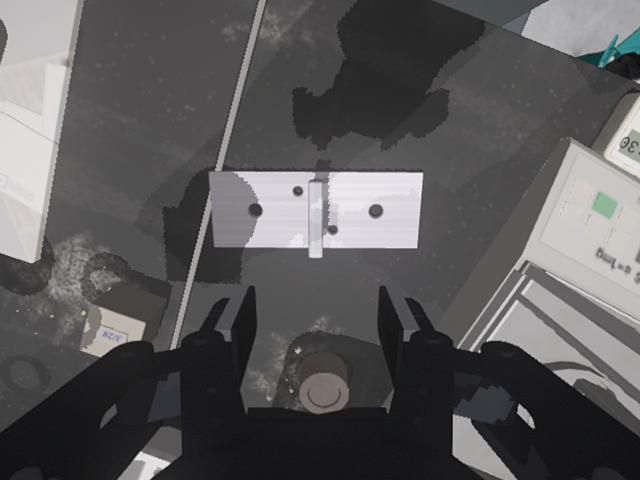

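The wrist view shows the holes at (256,211) and (376,211) and the bar at (316,181–257). They lie within 3 px (about 2.5 mm) of my predictions, which is consistent with the calibration. I'll split the difference and descend.

```bash
python3 -m crank '{"travel":[[-0.01,-0.03,0.7],[-0.02,-0.05,1.4],[-0.03,-0.05,2.1],[-0.03,-0.05,2.8],[-0.03,-0.05,3.4]],"turn":[0.004,0.004,0.004,0.004,0.004]}' >/dev/null
python3 -m crank '{"travel":[[0,0,0],[0,0,0]],"turn":[0,0]}' >/dev/null
python3 go.py 0.5326 -0.2002 0.021 -2.825
```

```text
clk 4.58 tcp [ 0.5299 -0.2017  0.0633] psi -2.829 tilt [-0.003  0.001 -1.   ] F [-0.74 -0.52 -0.15] gap 0.0498 j [-0.51  0.41 -0.25  0.92 -0.   -0.82]
travel [-0.078  0.012  1.058] turn -0.004
```

```bash
python3 -m crank '{"travel":[[-0.04,0,0.35],[-0.06,0,0.7],[-0.06,0,1.0],[-0.06,0,1.05],[-0.06,0,1.05]],"turn":[-0.003,-0.003,-0.003,-0.003,-0.003]}' 
python3 go.py 0.5326 -0.2002 0.021 -2.825
python3 -m crank '{"travel":[[0,0,0],[0,0,0],[0,0,0],[0,0,0],[0,0,0]],"turn":[0,0,0,0,0]}' 5 45
python3 go.py 0.5326 -0.2002 0.021 -2.825
```

```text
clock: 5.0
tcp_pos: [0.5344, -0.2012, 0.0233]
orientation: [0.0, -0.158, 0.987, -0.0]
wrist_force: [-0.0, 0.2, -0.6]
finger_gap: 0.0501
clk 5.0 tcp [ 0.5344 -0.2012  0.0233] psi -2.8245 tilt [ 0.001 -0.001 -1.   ] F [-0.04  0.19 -0.61] gap 0.0501 j [-0.5   0.45 -0.29  0.83 -0.   -0.82]
travel [0.034 0.038 0.058] turn 0.0005
clock: 5.42
tcp_pos: [0.5347, -0.2006, 0.0235]
orientation: [0.001, -0.158, 0.987, -0.0]
wrist_force: [-0.8, 0.8, 6.5]
finger_gap: 0.011
clk 5.42 tcp [ 0.5347 -0.2006  0.0235] psi -2.8233 tilt [ 0.002 -0.001 -1.   ] F [-0.79  0.85  6.53] gap 0.011 j [-0.5   0.45 -0.29  0.83  0.   -0.82]
travel [0.048 0.027 0.062] turn 0.0017
```

```bash
python3 -m crank '{"travel":[[0,0,-0.2],[0,0,-0.7],[0,0,-1.3],[0,0,-1.9],[0,0,-2.5]],"turn":[0,0,0,0,0]}' 5 60
python3 -m crank '{"travel":[[0,0,-0.5],[0,0,-1.0],[0,0,-1.5],[0,0,-2.0],[0,0,-2.2]],"turn":[0,0.03,0.07,0.12,0.162]}' >/dev/null
python3 -m crank '{"travel":[[0,0,0],[0,0,0]],"turn":[0,0]}' 
python3 go.py 0.385 -0.2 0.21 -2.985
```

```text
clock: 5.83
tcp_pos: [0.5332, -0.2, 0.1227]
orientation: [-0.001, -0.158, 0.987, 0.0]
wrist_force: [-0.3, -0.5, -3.4]
finger_gap: 0.0107
clock: 6.42
tcp_pos: [0.5339, -0.2004, 0.2101]
orientation: [-0.0, -0.079, 0.997, -0.0]
wrist_force: [-0.6, 0.6, -4.1]
finger_gap: 0.0107
clk 6.42 tcp [ 0.5339 -0.2004  0.2101] psi -2.9842 tilt [-0. -0. -1.] F [-0.62  0.56 -4.1 ] gap 0.0107 j [-0.5   0.31 -0.01  1.25 -0.   -0.66]
travel [3.674e+00 5.930e-01 2.000e-03] turn 0.0008
```

```bash
python3 -m crank '{"travel":[[0.5,0.08,0],[1.2,0.2,0],[2.0,0.33,0],[2.9,0.46,0],[3.67,0.59,0]],"turn":[0,0,0,0,0]}' >/dev/null
python3 -m crank '{"travel":[[0,0,0],[-0.05,0.3,0],[-0.14,0.9,0],[-0.24,1.5,0],[-0.35,2.2,0]],"turn":[0,0,0,0,0]}'
python3 -m crank '{"travel":[[-0.11,0.7,0],[-0.22,1.4,0],[-0.33,2.1,0],[-0.44,2.8,0],[-0.55,3.5,0]],"turn":[0,0,0,0,0]}' >/dev/null
python3 -m crank '{"travel":[[-0.11,0.7,0],[-0.22,1.4,0],[-0.33,2.1,0],[-0.44,2.8,0],[-0.55,3.5,0]],"turn":[0,0,0,0,0]}' 
python3 -m crank '{"travel":[[-0.11,0.7,0],[-0.22,1.4,0],[-0.33,2.1,0],[-0.44,2.8,0],[-0.55,3.5,0]],"turn":[0,0,0,0,0]}' >/dev/null
python3 go.py 0.518 0.347 0.21 -2.985
```

```text
clock: 7.25
tcp_pos: [0.3854, -0.1098, 0.2092]
orientation: [-0.0, -0.078, 0.997, 0.0]
wrist_force: [0.8, -0.2, -3.8]
finger_gap: 0.011
clock: 8.08
tcp_pos: [0.3845, 0.1748, 0.2092]
orientation: [-0.001, -0.079, 0.997, -0.0]
wrist_force: [0.6, 0.4, -3.6]
finger_gap: 0.011
clk 8.5 tcp [0.3842 0.3165 0.2089] psi -2.9834 tilt [-0.002 -0.001 -1.   ] F [ 0.03 -1.22 -3.81] gap 0.0106 j [ 0.53  0.17 -0.19  1.21  0.    0.37]
travel [-3.424  0.227 -0.034] turn 0.0016
```

```bash
python3 -m crank '{"travel":[[-0.5,0,0],[-1.2,0,0],[-1.9,0,0],[-2.6,0,0],[-3.3,0,0]],"turn":[0,0,0,0,0.001]}' >/dev/null
python3 -m crank '{"travel":[[-0.1,0,0.4],[-0.12,0,0.9],[-0.12,0,1.4],[-0.12,0,1.5],[-0.12,0,1.5]],"turn":[0,0,0,0,0]}' >/dev/null
python3 go.py 0.5196 0.3372 0.1435 -2.985
python3 - <<'E'
from h import *
c=cam("top"); crop(c,110,212,120,90,6,"jig2.png")
import pickle; pickle.dump({k:np.array(c[k]) for k in("K","k1","R","t")}|{"tcp":get_state()["tcp_pos"]},open("c2.pkl","wb"))
w=cam("wrist"); cv2.imwrite("pics/w2.png",w["image"][:,:,::-1])
E
```

```text
clk 9.33 tcp [0.5183 0.3355 0.1469] psi -2.9851 tilt [-0.006 -0.003 -1.   ] F [-0.69 -0.63 -3.91] gap 0.0111 j [0.44 0.43 0.02 1.16 0.   0.29]
travel [-0.04   0.037  0.084] turn -0.0001
```

View pics/jig2.png

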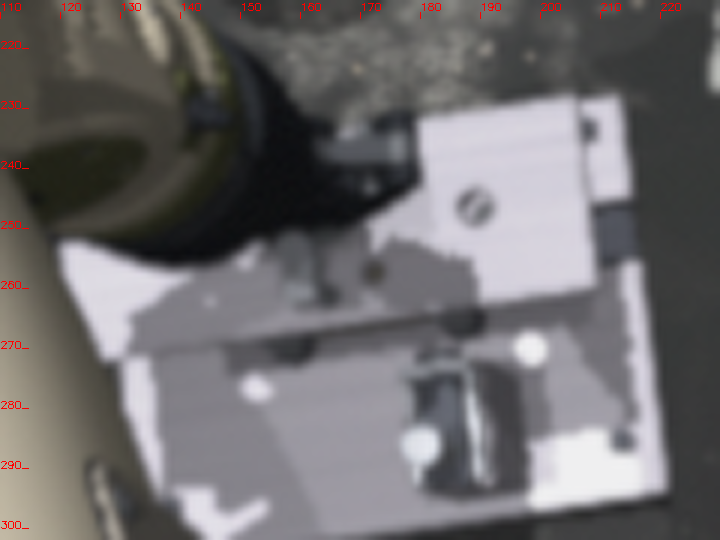

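View pics/w2.png

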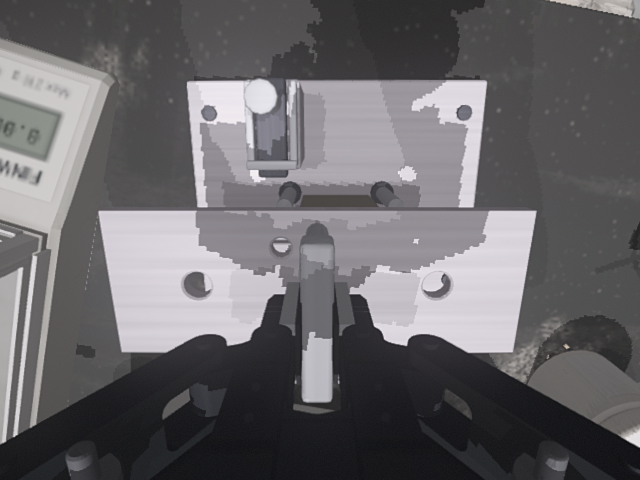

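```bash
python3 - <<'E'
from h import *
c=cam("top"); w=cam("wrist"); s=get_state(); tz=s["tcp_pos"]; print(tz,s["clock"])
zt=tz[2]-.0235+.008
W=px2w(c,[(206.2,227.8),(209.5,259.5),(127.5,272.3)],zt)[:,:2]
a,t,R,e=fit([(.035,-.095),(-.035,-.095),(-.035,.095)],W);print("top: tpl yaw",a,t,"res",e.round(4).tolist(),"tcp-tpl local",R.T@(tz[:2]-t))
print("hole- world",px2w(c,[(189.2,246.3)],zt)[0],"fit",R@[0,-.055]+t)
# wrist: holes, corners
W=px2w(w,[(98,211),(537,211),(515,352),(121,352),(197,285),(436,284)],zt)[:,:2]
# image left=-y
a2,t2,R2,e=fit([(-.035,-.095),(-.035,.095),(.035,.095),(.035,-.095),(0,-.055),(0,.055)],W);print("wrist: tpl",a2,t2,"res",e.round(4).tolist(),"tcp-tpl local",R2.T@(tz[:2]-t2))
# jig from wrist: base near corners
W=px2w(w,[(188,82),(487,82)],.014)[:,:2]
aj,tj,Rj,e=fit([(-.105,-.105),(-.105,.105)],W);print("wrist jig",aj,tj,e.round(4).tolist(),np.linalg.norm(W[0]-W[1]))
Wk=px2w(w,[(261,97)],.1225)[0];print("knob in wrist-jig frame",Rj.T@(Wk[:2]-tj)," top-jig frame")
crop(w,165,255,60,60,10,"a.png");crop(w,405,255,60,60,10,"b.png")
im=np.hstack([cv2.resize(cv2.imread("pics/a.png"),(390,390)),cv2.resize(cv2.imread("pics/b.png"),(390,390))]);cv2.imwrite("pics/holes.png",im)
# prediction of pin tips in wrist for given offsets, with jig from wrist
for so in(-.012,-.010,-.008):
  print(so,w2px(w,[np.r_[Rj@[0,y+so]+tj,.094] for y in(-.055,.055)]).round(1).tolist())
E
```

```text
[0.52107731 0.33627075 0.15150503] 9.5333
top: tpl yaw 0.172339600387909 [0.51571839 0.32755071] res [[0.0013, -0.0027], [0.0011, -0.0047], [-0.0024, 0.0074]] tcp-tpl local [0.00677492 0.00767187]
hole- world [0.52456573 0.27758132 0.13600503] fit [0.52515021 0.27336547]
wrist: tpl 0.15684811598142706 [0.52000961 0.33635085] res [[-0.0001, -0.0], [-0.0003, -0.0002], [-0.0001, -0.001], [-0.0002, 0.0004], [0.0002, -0.0], [0.0005, 0.0009]] tcp-tpl local [ 0.00104209 -0.00024589]
wrist jig 0.15634470407952925 [0.52255283 0.35124896] [[0.0001, -0.0005], [-0.0001, 0.0005]] 0.20903563993116409
knob in wrist-jig frame [-0.08680488 -0.03853241]  top-jig frame
-0.012 [[224.5, 263.3], [418.2, 263.2]]
-0.01 [[228.0, 263.3], [421.7, 263.2]]
-0.008 [[231.5, 263.3], [425.2, 263.2]]
```

View pics/holes.png

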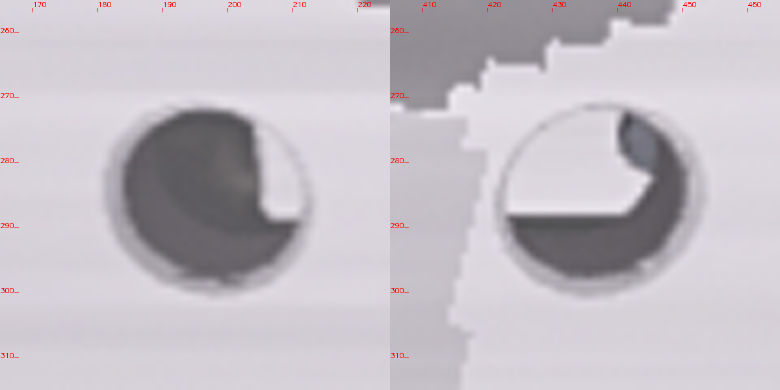

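```bash
python3 -m crank '{"travel":[[0,0,0],[0,0,0],[0,0,0],[0,0,0]],"turn":[0,0,0,0]}'
python3 - <<'E'
from h import *
import pickle
s0=get_state(); w=cam("wrist"); s1=get_state(); c=cam("top"); s2=get_state()
for s in(s0,s1,s2): print(s["clock"],s["tcp_pos"].round(4),s["qvel"].round(3).tolist())
pickle.dump((w,c,s0,s1),open("f3.pkl","wb"))
# two crops of the wrist picture, 2x: upper half
crop(w,90,70,400,150,2,"w3.png"); 
crop(c,110,212,120,90,6,"jig3.png")
a=cv2.imread("pics/w3.png");b=cv2.imread("pics/jig3.png")[60:360]
b=cv2.copyMakeBorder(b,0,0,0,800-b.shape[1],cv2.BORDER_CONSTANT)
cv2.imwrite("pics/m3.png",np.vstack([a,b]))
E
```

```text
clock: 9.87
tcp_pos: [0.5207, 0.3356, 0.1506]
orientation: [0.0, -0.077, 0.997, 0.0]
wrist_force: [0.4, -0.5, -3.8]
finger_gap: 0.0111
9.8667 [0.5207 0.3356 0.1506] [-0.001, 0.002, -0.004, 0.001, 0.001, -0.0]
9.9167 [0.5206 0.3356 0.1504] [-0.001, 0.005, -0.002, 0.0, -0.002, 0.001]
9.9667 [0.5205 0.3355 0.1503] [0.0, 0.004, -0.001, -0.001, 0.001, 0.0]
```

View pics/m3.png

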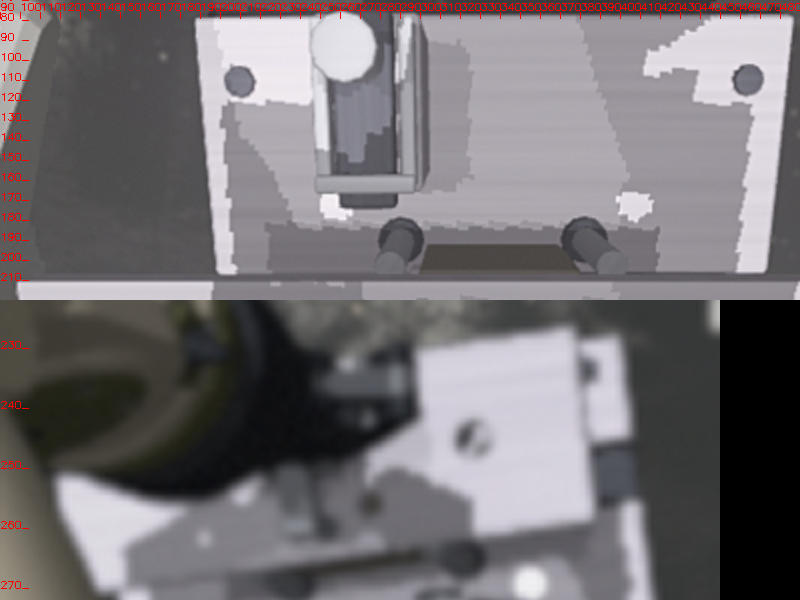

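```bash
python3 - <<'E'
from h import *
import pickle
w,c,s0,s1=pickle.load(open("f3.pkl","rb")); tz=s0["tcp_pos"]; zt=tz[2]-.0155
g=cv2.cvtColor(w["image"],cv2.COLOR_RGB2GRAY)
crop(w,165,255,60,60,6,"a.png");crop(w,405,255,60,60,6,"b.png")
print("row profile at col 317-ish edge: ", [int(g[r,150]) for r in range(203,218)],[int(g[r,480]) for r in range(203,218)])
print("left/right edge row 215", [int(v) for v in g[230,92:112]],[int(v) for v in g[230,525:545]])
W=px2w(w,[(187.5,77.5),(487,76.5)],.014)[:,:2]; P=[(-.105,-.105),(-.105,.105)]
W2=px2w(w,[(285.5,200.5),(395.5,200.5)],.068)[:,:2]; P2=[(-.0265,-.034),(-.0265,.034)]
W3=px2w(w,[(262.5,92.5)],.1225)[:,:2]; P3=[(-.086,-.038)]
for n,p,q in(("base",P,W),("posts",P2,W2),("all",P+P2+P3,np.vstack([W,W2,W3]))):
  a,t,R,e=fit(p,q);print("wrist jig",n,a,t,e.round(4).tolist())
Th=px2w(w,[(197.5,285.5),(436.5,285.5)],zt)[:,:2];print("holes",Th,"mid",Th.mean(0),"mid rel jig(all)",R.T@(Th.mean(0)-t),"tcp rel jig",R.T@(tz[:2]-t))
E
```

```text
row profile at col 317-ish edge:  [82, 84, 83, 87, 94, 95, 92, 132, 206, 213, 209, 207, 206, 206, 206] [83, 83, 83, 84, 91, 92, 90, 102, 139, 147, 146, 146, 146, 145, 144]
left/right edge row 215 [92, 93, 92, 95, 96, 96, 93, 91, 107, 170, 213, 211, 209, 208, 209, 208, 209, 208, 209, 208] [212, 212, 213, 212, 212, 214, 215, 202, 132, 77, 76, 79, 79, 79, 79, 80, 79, 79, 78, 82]
wrist jig base 0.1586211486753011 [0.51921242 0.35009729] [[0.0001, -0.0008], [-0.0001, 0.0008]]
wrist jig posts 0.15515779638347996 [0.51775898 0.34973452] [[0.0001, -0.0005], [-0.0001, 0.0005]]
wrist jig all 0.15927272071064508 [0.51870751 0.3501456 ] [[-0.0003, -0.0008], [-0.0007, 0.0008], [0.0012, -0.0001], [0.0008, 0.0007], [-0.0009, -0.0006]]
holes [[0.52864042 0.28150141]
 [0.5117165  0.38969273]] mid [0.52017846 0.33559707] mid rel jig(all) [-0.00085507 -0.01459768] tcp rel jig [-0.00035637 -0.01464384]
```

```bash
python3 - <<'E'
from h import *
import pickle
_,c,_,_=pickle.load(open("f3.pkl","rb"))
im=cv2.imread("pics/top0.png")
a=.1566;t=np.array([.518,.347]);R=np.array([[np.cos(a),-np.sin(a)],[np.sin(a),np.cos(a)]])
outs=[]
for y,(x0,y0) in((.055,(130,243)),(-.055,(178,236))):
    k=im[y0:y0+25,x0:x0+25]; k=cv2.resize(k,None,fx=16,fy=16,interpolation=cv2.INTER_CUBIC)
    for s in(-.015,-.010,-.005,0):
        p=(w2px(c,[np.r_[R@[0,y+s]+t,.094]])[0]-[x0-.5,y0-.5])*16
        p=tuple(int(v) for v in p); cv2.circle(k,p,2,(0,0,255),-1); cv2.putText(k,str(int(s*1000)),(p[0]-8,p[1]-35),0,.45,(0,0,255),1)
    outs.append(k)
cv2.imwrite("pics/pins.png",np.hstack(outs))
E
```

```text
(no output)
```

View pics/pins.png

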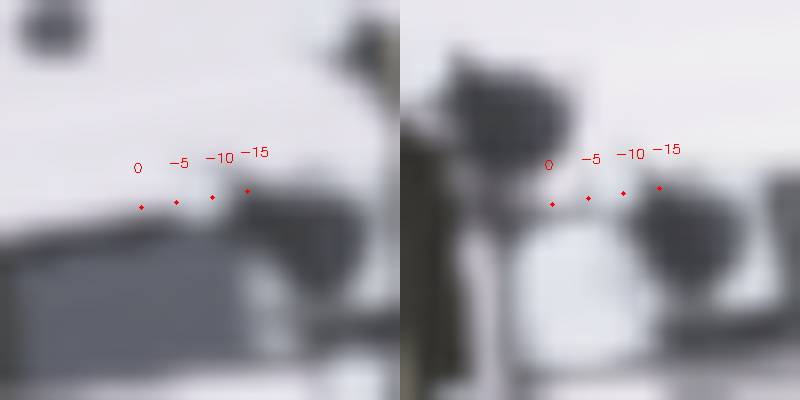

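The pin tips read about -9 (left) and -8 mm (right), so I take the offset as about -8.5 mm. Weighing both cameras gives a jig origin near (0.519, 0.348). I'll align there and descend gently.

```bash
python3 -m crank '{"travel":[[-0.02,0.1,0.1],[-0.02,0.1,0.35],[-0.02,0.1,0.6],[-0.02,0.1,0.75],[-0.02,0.1,0.75]],"turn":[0,0,0,0,0]}' >/dev/null
python3 -m crank '{"travel":[[0,0,0],[0,0,0],[0,0,0]],"turn":[0,0,0]}' >/dev/null
python3 go.py 0.5209 0.3397 0.1115 -2.985
python3 -m crank '{"travel":[[0,0,0.05],[0,0,0.1],[0,0,0.15],[0,0,0.15],[0,0,0.15]],"turn":[0,0,0,0,0]}'
python3 go.py 0.5209 0.3397 0.1115 -2.985
```

```text
clk 10.63 tcp [0.5209 0.3397 0.1204] psi -2.9865 tilt [ 0.  0. -1.] F [ 0.06  0.01 -4.32] gap 0.0105 j [ 0.45  0.45 -0.02  1.09 -0.    0.29]
travel [-0.     0.001  0.222] turn -0.0015
clock: 11.05
tcp_pos: [0.5206, 0.3396, 0.1139]
orientation: [-0.0, -0.078, 0.997, -0.0]
wrist_force: [0.2, -0.3, -4.5]
finger_gap: 0.0108
clk 11.05 tcp [0.5206 0.3396 0.1139] psi -2.9864 tilt [-0. -0. -1.] F [ 0.23 -0.28 -4.55] gap 0.0108 j [ 0.45  0.46 -0.03  1.08 -0.    0.29]
travel [-0.009  0.001  0.059] turn -0.0014
```

```bash
python3 -m crank '{"travel":[[0,0,0.05],[0,0,0.1],[0,0,0.1],[0,0,0.1]],"turn":[0,0,0,0]}'
python3 -m crank '{"travel":[[0,0,0.05],[0,0,0.1],[0,0,0.1],[0,0,0.1]],"turn":[0,0,0,0]}'
```

```text
clock: 11.38
tcp_pos: [0.5206, 0.3396, 0.1098]
orientation: [-0.0, -0.078, 0.997, -0.0]
wrist_force: [-1.0, 0.0, -3.6]
finger_gap: 0.0105
clock: 11.72
tcp_pos: [0.5206, 0.3396, 0.1058]
orientation: [-0.0, -0.078, 0.997, -0.0]
wrist_force: [0.6, 0.7, -3.9]
finger_gap: 0.0111
```

Underside is at about 82 mm with no contact force, so both pins are in the holes. Continuing down.

```bash
python3 -m crank '{"travel":[[0,0,0.05],[0,0,0.1],[0,0,0.15],[0,0,0.15],[0,0,0.15]],"turn":[0,0,0,0,0]}'
python3 -m crank '{"travel":[[0,0,0.04],[0,0,0.08],[0,0,0.1],[0,0,0.1]],"turn":[0,0,0,0]}'
python3 -m crank '{"travel":[[0,0,0.03],[0,0,0.05],[0,0,0.05]],"turn":[0,0,0]}'
```

```text
clock: 12.13
tcp_pos: [0.5206, 0.3396, 0.0998]
orientation: [-0.0, -0.078, 0.997, -0.0]
wrist_force: [0.7, 0.0, -3.7]
finger_gap: 0.011
clock: 12.47
tcp_pos: [0.5205, 0.3396, 0.0958]
orientation: [-0.0, -0.078, 0.997, -0.0]
wrist_force: [0.8, -0.4, -3.7]
finger_gap: 0.0109
clock: 12.72
tcp_pos: [0.5205, 0.3396, 0.0938]
orientation: [-0.0, -0.078, 0.997, -0.0]
wrist_force: [-0.3, 0.2, -3.7]
finger_gap: 0.0109
```

```bash
python3 -m crank '{"travel":[[0,0,0.02],[0,0,0.03],[0,0,0.03]],"turn":[0,0,0]}'
python3 -m crank '{"travel":[[0,0,0.02],[0,0,0.03],[0,0,0.03]],"turn":[0,0,0]}'
```

```text
clock: 12.97
tcp_pos: [0.5206, 0.3396, 0.0927]
orientation: [-0.0, -0.077, 0.997, -0.0]
wrist_force: [-0.0, -0.9, -4.3]
finger_gap: 0.0109
clock: 13.22
tcp_pos: [0.5206, 0.3396, 0.0916]
orientation: [0.0, -0.078, 0.997, -0.0]
wrist_force: [0.4, 0.3, -4.2]
finger_gap: 0.0108
```

```bash
python3 -m crank '{"travel":[[0,0,0.015],[0,0,0.02],[0,0,0.02]],"turn":[0,0,0]}'
python3 -m crank '{"travel":[[0,0,0.015],[0,0,0.02],[0,0,0.02]],"turn":[0,0,0]}'
```

```text
clock: 13.47
tcp_pos: [0.5207, 0.3397, 0.0915]
orientation: [0.0, -0.078, 0.997, 0.0]
wrist_force: [-1.8, -2.3, 2.2]
finger_gap: 0.0108
clock: 13.72
tcp_pos: [0.5207, 0.3397, 0.0915]
orientation: [0.0, -0.078, 0.997, 0.0]
wrist_force: [-4.4, -1.7, 7.4]
finger_gap: 0.0109
```

Contact came at TCP z = 0.0915, exactly the predicted home level. I'll ease off, release and look.

```bash
python3 -m crank '{"travel":[[0,0,-0.02],[0,0,-0.03],[0,0,-0.03],[0,0,-0.03]],"turn":[0,0,0,0]}' 30
python3 -m crank '{"travel":[[0,0,-0.2],[0,0,-0.7],[0,0,-1.3],[0,0,-2.0],[0,0,-2.6]],"turn":[0,0,0,0,0]}'
python3 -m crank '{"travel":[[0.5,0,0],[1.1,0,0],[1.9,0,0],[2.7,0,0],[3.5,0,0]],"turn":[0,0,0,0,0]}' 0
python3 -m crank '{"travel":[[0,0,0],[0,0,0],[0,0,0]],"turn":[0,0,0]}' >/dev/null
python3 go.py 0.4 0.293 0.2 -2.985
python3 - <<'E'
from h import *
c=cam("top"); crop(c,110,212,120,90,6,"jig4.png")
E
```

```text
clock: 14.05
tcp_pos: [0.521, 0.3398, 0.0913]
orientation: [0.0, -0.078, 0.997, 0.0]
wrist_force: [0.5, -0.4, -0.3]
finger_gap: 0.0299
clock: 14.47
tcp_pos: [0.5207, 0.3397, 0.1973]
orientation: [0.0, -0.078, 0.997, 0.0]
wrist_force: [0.2, 1.0, -0.6]
finger_gap: 0.03
clock: 14.88
tcp_pos: [0.3812, 0.3177, 0.1957]
orientation: [0.0, -0.077, 0.997, 0.0]
wrist_force: [-0.4, -0.1, 1.1]
finger_gap: 0.0001
clk 15.13 tcp [0.3832 0.3185 0.1961] psi -2.9861 tilt [ 0.002  0.001 -1.   ] F [ 0.79 -0.25  0.09] gap 0.0001 j [ 0.53  0.18 -0.22  1.17 -0.    0.38]
travel [-0.317 -0.695 -0.096] turn -0.0011
```

View pics/jig4.png

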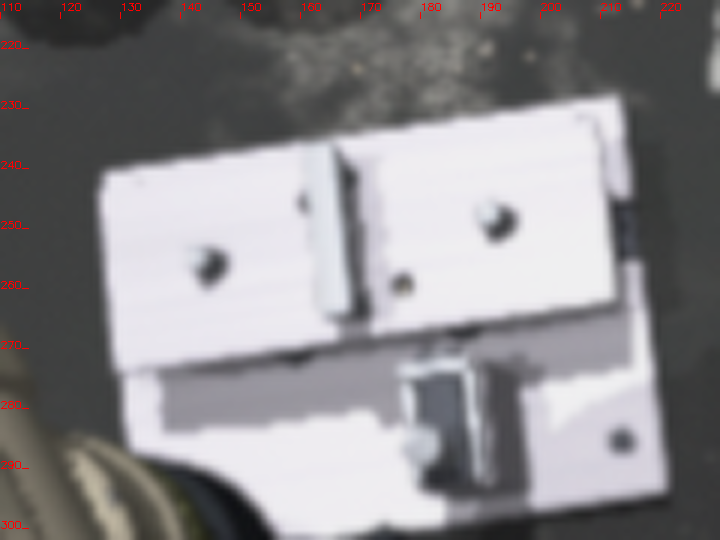

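The template lies on the jig with a pin showing in each end hole at crop (205,262) and (494,217), and the bolt is still drawn back with its knob at (421,445). Next, the shut fingers go behind the knob.

```bash
python3 go.py 0.4064 0.2918 0.100 -2.985
python3 -m crank '{"travel":[[-0.1,-0.2,0],[-0.25,-0.45,0],[-0.47,-0.72,0],[-0.47,-0.72,0],[-0.47,-0.72,0]],"turn":[0,0,0,0,0]}' >/dev/null
python3 -m crank '{"travel":[[0,0,0.3],[0,0,0.8],[0,0,1.4],[0,0,1.9],[0,0,2.3]],"turn":[0,0,0,0,0]}'
python3 -m crank '{"travel":[[0,0,0.1],[0,0,0.1],[0,0,0.1]],"turn":[0,0,0]}'
python3 go.py 0.4064 0.2918 0.100 -2.985
```

```text
clk 15.18 tcp [0.3836 0.3185 0.1959] psi -2.9866 tilt [ 0.002  0.001 -1.   ] F [-0.23 -0.48  0.71] gap 0.0 j [ 0.53  0.18 -0.22  1.17 -0.    0.38]
travel [-0.455 -0.749  2.399] turn -0.0016
clock: 16.02
tcp_pos: [0.4048, 0.2921, 0.1016]
orientation: [-0.001, -0.077, 0.997, -0.0]
wrist_force: [-0.8, -0.1, -0.6]
finger_gap: 0.0
clock: 16.27
tcp_pos: [0.4057, 0.2926, 0.0997]
orientation: [0.0, -0.077, 0.997, 0.0]
wrist_force: [-0.1, 0.2, -0.1]
finger_gap: 0.0001
clk 16.27 tcp [0.4057 0.2926 0.0997] psi -2.9865 tilt [ 0.  0. -1.] F [-0.06  0.19 -0.09] gap 0.0001 j [ 0.46  0.25 -0.37  0.94 -0.    0.31]
travel [-0.015 -0.022 -0.007] turn -0.0015
```

Pushing slowly along tool -x, which is jig +x. I expect contact after about 15 mm and the end stop after about 37 mm.

```bash
python3 -m crank '{"travel":[[-0.08,0,0],[-0.16,0,0],[-0.24,0,0],[-0.3,0,0],[-0.3,0,0]],"turn":[0,0,0,0,0]}'
python3 -m crank '{"travel":[[-0.05,0,0],[-0.1,0,0],[-0.15,0,0],[-0.2,0,0],[-0.2,0,0]],"turn":[0,0,0,0,0]}'
python3 -m crank '{"travel":[[-0.05,0,0],[-0.1,0,0],[-0.15,0,0],[-0.2,0,0],[-0.2,0,0]],"turn":[0,0,0,0,0]}'
```

```text
clock: 16.68
tcp_pos: [0.4183, 0.2946, 0.0998]
orientation: [0.001, -0.077, 0.997, 0.0]
wrist_force: [0.0, 0.3, 0.2]
finger_gap: 0.0001
clock: 17.1
tcp_pos: [0.4248, 0.2955, 0.0991]
orientation: [-0.0, -0.078, 0.997, -0.0]
wrist_force: [-1.7, -0.2, 1.2]
finger_gap: -0.0001
clock: 17.52
tcp_pos: [0.4335, 0.2969, 0.0992]
orientation: [0.0, -0.077, 0.997, -0.0]
wrist_force: [-1.8, 0.7, 0.1]
finger_gap: -0.0001
```

```bash
python3 -m crank '{"travel":[[-0.05,0,0],[-0.1,0,0],[-0.15,0,0],[-0.15,0,0]],"turn":[0,0,0,0]}'
python3 -m crank '{"travel":[[-0.05,0,0],[-0.08,0,0],[-0.08,0,0]],"turn":[0,0,0]}'
python3 -m crank '{"travel":[[-0.03,0,0],[-0.05,0,0],[-0.05,0,0]],"turn":[0,0,0]}'
```

```text
clock: 17.85
tcp_pos: [0.4395, 0.2978, 0.0992]
orientation: [0.0, -0.077, 0.997, -0.0]
wrist_force: [-1.8, -0.2, 0.1]
finger_gap: 0.0001
clock: 18.1
tcp_pos: [0.4424, 0.2983, 0.0992]
orientation: [0.0, -0.077, 0.997, -0.0]
wrist_force: [-2.3, -0.6, 0.3]
finger_gap: 0.0002
clock: 18.35
tcp_pos: [0.444, 0.2985, 0.0992]
orientation: [-0.0, -0.078, 0.997, -0.0]
wrist_force: [-2.8, -0.1, 0.9]
finger_gap: 0.0004
```

```bash
python3 -m crank '{"travel":[[-0.03,0,0],[-0.05,0,0],[-0.05,0,0]],"turn":[0,0,0]}'
python3 -m crank '{"travel":[[-0.03,0,0],[-0.05,0,0],[-0.05,0,0]],"turn":[0,0,0]}'
```

```text
clock: 18.6
tcp_pos: [0.4442, 0.2985, 0.0991]
orientation: [-0.002, -0.078, 0.997, -0.0]
wrist_force: [-7.7, -0.8, 3.2]
finger_gap: -0.0002
clock: 18.85
tcp_pos: [0.4444, 0.2986, 0.099]
orientation: [-0.003, -0.078, 0.997, -0.0]
wrist_force: [-12.9, -0.9, 7.5]
finger_gap: -0.0001
```

The force jumps at x = 0.444, which is the end stop after about 22 mm of pushing. I'll back off, lift clear and check.

```bash
python3 -m crank '{"travel":[[0.2,0,0],[0.4,0,0],[0.7,0,0],[0.9,0,0],[0.9,0,0]],"turn":[0,0,0,0,0]}'
python3 -m crank '{"travel":[[0,0,-0.4],[0.1,0,-1.0],[0.3,0,-1.7],[0.5,0,-2.4],[0.7,0,-2.8]],"turn":[0,0,0,0,0]}' >/dev/null
python3 -m crank '{"travel":[[0,-0.5,0],[0,-1.2,0],[0,-1.9,0],[0,-2.6,0],[0,-2.6,0]],"turn":[0,0,0,0,0]}' >/dev/null
python3 -m crank '{"travel":[[0,0,0],[0,0,0],[0,0,0]],"turn":[0,0,0]}'
python3 - <<'E'
from h import *
c=cam("top"); crop(c,110,217,120,85,6,"jig5.png")
a=cv2.imread("pics/jig5.png"); b=cv2.resize(c["image"][150:350,60:520,::-1],None,fx=.4,fy=.4)
a[-b.shape[0]:,-b.shape[1]:]=b; cv2.imwrite("pics/jig5.png",a)
R0=cv2.imread("pics/top0.png").astype(int); d=np.abs(c["image"][:,:,::-1].astype(int)-R0).mean(2)
for n,(u,v) in dict(drum=(376,182),cube=(461,186),timer=(296,316)).items(): print(n,"mean image change",d[v-14:v+14,u-14:u+14].mean().round(1))
E
```

```text
clock: 19.27
tcp_pos: [0.4112, 0.2932, 0.0994]
orientation: [-0.0, -0.078, 0.997, -0.0]
wrist_force: [-0.5, 0.1, 0.7]
finger_gap: -0.0
clock: 20.35
tcp_pos: [0.4012, 0.1871, 0.2114]
orientation: [0.0, -0.078, 0.997, 0.0]
wrist_force: [-0.1, 0.7, -0.4]
finger_gap: 0.0
drum mean image change 1.3
cube mean image change 1.9
timer mean image change 16.9
```

View pics/jig5.png

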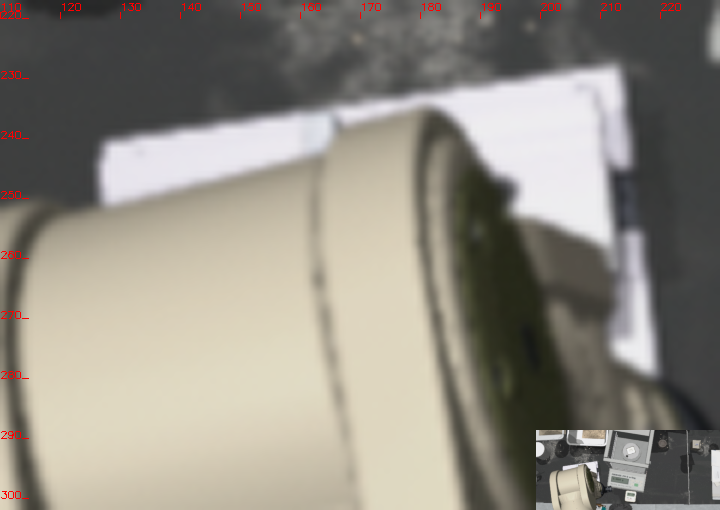

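The forearm covers the jig here. I'm out of picture views, so I'll move the arm farther off and check the knob and template numerically against the earlier pictures.

```bash
python3 -m crank '{"travel":[[0.03,-0.6,0],[0.06,-1.3,0],[0.1,-2.0,0],[0.2,-2.8,0],[0.3,-3.6,0]],"turn":[0,0,0,0,0]}' >/dev/null
python3 -m crank '{"travel":[[0.03,-0.7,0],[0.06,-1.4,0],[0.1,-2.1,0],[0.15,-2.8,0],[0.2,-2.8,0]],"turn":[0,0,0,0,0]}' >/dev/null
python3 -m crank '{"travel":[[0,0,0],[0,0,0],[0,0,0]],"turn":[0,0,0]}'
python3 - <<'E'
from h import *
c=cam("top"); im=c["image"][:,:,::-1].copy(); cv2.imwrite("pics/top6.png",im)
a=.1566;t=np.array([.519,.348]);R=np.array([[np.cos(a),-np.sin(a)],[np.sin(a),np.cos(a)]])
J=lambda x,y,z:np.r_[R@[x,y]+t,z]
g0=cv2.cvtColor(cv2.imread("pics/top0.png"),cv2.COLOR_BGR2GRAY)
g=cv2.cvtColor(im,cv2.COLOR_BGR2GRAY)
g4=cv2.resize(cv2.cvtColor(cv2.imread("pics/jig4.png"),cv2.COLOR_BGR2GRAY),(120,90),interpolation=cv2.INTER_AREA)
k=cv2.matchTemplate(g[262:300,165:200],g0[281:292,175:186],cv2.TM_CCOEFF_NORMED);_,v,_,l=cv2.minMaxLoc(k);print("knob match",v,"now at",(l[0]+165+5.5,l[1]+262+5.5),"was (180.5,286.5)")
print("expected 0/22mm",w2px(c,[J(-.086,-.038,.1225),J(-.064,-.038,.1225)]).round(1).tolist())
print("knob rows col strip 174..189 x 270..294\n",g[268:296:2,172:190])
# template: match hole/handle patches of jig4 (offset 110,212)
for n,(u,v) in dict(holeL=(144,256),holeR=(192,248),cornerTL=(128,243),cornerBR=(211,262)).items():
    p=g4[v-212-6:v-212+7,u-110-6:u-110+7]; k=cv2.matchTemplate(g[v-14:v+15,u-14:u+15],p,cv2.TM_CCOEFF_NORMED);_,q,_,l=cv2.minMaxLoc(k);print(n,round(q,3),"shift px",(l[0]-8,l[1]-8))
for n,(u,v) in dict(drum=(376,182),cube=(461,186),timer=(296,316)).items():
    k=cv2.matchTemplate(g[v-30:v+31,u-30:u+31],g0[v-15:v+16,u-15:u+16],cv2.TM_CCOEFF_NORMED);_,q,_,l=cv2.minMaxLoc(k);print(n,round(q,3),"shift px",(l[0]-15,l[1]-15))
E
```

```text
clock: 21.48
tcp_pos: [0.4207, -0.0684, 0.2112]
orientation: [-0.0, -0.078, 0.997, 0.0]
wrist_force: [0.5, 0.4, -0.1]
finger_gap: 0.0
knob match 0.782943069934845 now at (189.5, 288.5) was (180.5,286.5)
expected 0/22mm [[179.9, 286.2], [178.8, 276.0]]
knob rows col strip 174..189 x 270..294
 [[112 111 104 102 101  94  85  89  94  96  97  98  93  72  59  77  93 107]
 [113 123 127 127 127 124 113 101  98 101 106 110 110 102 109 138 143 141]
 [144 145 145 149 161 172 167 152 159 171 184 197 202 201 196 180 139 125]
 [145 146 147 157 187 206 207 198 203 179 135 113 111 111 118 155 171 126]
 [143 143 146 162 194 210 215 219 219 196 127  77  71  72  77 127 163 126]
 [146 146 147 152 172 197 206 207 192 147  88  60  61  68  76 120 168 130]
 [166 153 148 148 153 175 178 131  85  64  58  58  61  73  82 120 183 156]
 [218 181 159 163 175 178 189 127  72  63  61  63  72  89  95 125 194 196]
 [228 224 223 224 223 210 196 141  99 112 119 127 136 151 178 191 206 203]
 [229 229 230 230 229 225 214 181 131 142 155 158 166 196 224 225 213 198]
 [228 228 228 228 228 225 219 204 158 187 218 224 225 229 230 226 211 195]
 [228 229 229 229 229 226 217 202 146 161 219 229 230 230 230 229 223 199]
 [229 229 230 229 229 227 215 183 138 162 209 220 215 207 200 194 180 142]
 [229 229 229 229 229 229 226 214 191 175 164 152 121 101  86  79  78  78]]
holeL 0.999 shift px (0, 0)
holeR 0.999 shift px (0, 0)
cornerTL 1.0 shift px (0, 0)
cornerBR 1.0 shift px (0, 0)
drum 1.0 shift px (0, 0)
cube 1.0 shift px (0, 0)
timer 0.995 shift px (0, 0)
```

The bright knob blob is centred at about (179,276), matching the 22 mm prediction of (178.8,276.0). The template patches show no shift since release, and neither do the bystanders since the start. I'm handing in.

```bash
python3 -c "
from workcell import *
print(hand_in())"
```

```text
the job is handed in; nothing more can be done
None
```

The template is hung on the jig, the bolt is pushed home over its edge, and the job is handed in. The arm was clear of everything, at about 21.5 s on the clock.

- **Template:** I took it by the handle, carried it round the front of the balance and lowered it at a pin offset of about -8.5 mm, judged from the pictures. Both pins entered on the first try. The force stayed at the template's own weight until it touched the rest posts at the expected height, where I pressed with about 11 N.
- **Bolt:** After release, a picture showed a pin in each end hole. I then pushed the bolt with shut fingers for about 22 mm until the force jumped to about 13 N at the end stop.
- **Last checks:** The template has not shifted since release and the drum, timer and spare cube have not shifted since the start (0 px for all). The knob's bright spot sits at about (179,276), against (178.8,276.0) expected for fully home.

**Disagreements:**
- The cameras differed by up to about 3 mm on where the jig is, so I used a weighted position.
- The automatic match for the knob locked onto the wrong spot, so I read its position from the pixel values instead.
- My last viewed picture was blocked by the forearm. The final check was therefore numerical, from a later picture I could no longer view.

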